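# Make the bead kiln ready for its next firing

### The arm

A 6-joint arm with a two-finger parallel gripper is mounted at the origin on the work surface. World frame = base frame: x ahead of the robot, y to its left, z up, the work surface at z = 0. Lengths are in m, angles in rad, forces in N, time in s.
With the tool pointing down it reaches from about 0.275 to 1 m from the base axis. Payload 8.4 kg.
Tool frame: the origin (TCP) lies on the front face of the gripper's body, between the roots of the fingers; the fingertips stand 73 mm ahead of it and the grasp point (between the pads) lies 54 mm ahead of it; z points along the fingers, y is the line along which they close (so a half turn about z gives the same grasp; the last joint's range is limited). The gripper opens to 85 mm and grips with 20 to 120 N. Pads are 22 mm wide; open, the fingers measure 114 mm over their backs; the gripper's body (76 mm by 85 mm) begins 54 mm behind the grasp point. The pads swing forward as they close: fully open they stand 13 mm farther back than shut.
Start: joints at [1.333, 0.353, 1.633, -0, 1.155, -0.002], TCP at [0.146, 0.608, 0.304] pointing down, gripper open.
Joint ranges: [-2.63, 2.63], [-0.92, 2.1], [0.06, 2.66], [-1.3, 4.44], [0, 2.69], [-3.02, 3.02]. Speed limits (rad/s): [2.22, 2.22, 2.79, 3.14, 3.14, 3.14].

### API

Orientations are given as a unit quaternion [w, x, y, z].
In Python, from cell import r gives the robot as it stands.
- The arm moves only by the shell command python3 -m inch 'ROWS' [FORCE]. ROWS is a JSON object of lists of equal length, an entry for each row: "hand": the finger opening in m, from 0 to 0.0854; "xyz": the shift along the tool's x, y, z in m, a list of three; "twist": the turn, a rotation vector about the tool's x, y, z in degrees, a list of three. In form: {"hand": [hand, ...], "xyz": [[x, y, z], ...], "twist": [[wx, wy, wz], ...]}. A call has 1 to 10 rows; each row shifts and turns the commanded pose from where the row before left it, along the tool's axes as they then stand; what a row does not reach is not made up. A row lasts 1/10 s, in which the tool goes at most 50 mm and 8.59 degrees, less where a joint would pass 70% of its speed; a pose out of reach is approached as far as the arm can. A call is refused whole if a number of a shift passes 0.05 or a number of a turn 8.59, either way. A call with a gripper value outside its range is refused whole. The fingers move at their own pace and stop on an object; FORCE is the grip in N (left out, the last holds). Time passes only in rows, so rows that do not move let the fingers close. It gives the time, the measured TCP pose, the force and the opening at its end, in the units of the state.
- r.get_obs(): the state, without advancing time (a new reading comes with each control period).
- r.grab_frame(name): name is "side" or "top"; returns (picture, depth): 400x640x3 uint8, red, green, blue; 400x640 float32, m along the optical axis (not along the pixel's ray), 0 where there is no reading.
- r.get_calibration(name): a dict with "fx", "fy", "cx", "cy" (pixels), "dist_coeffs" ([k1, k2, p1, p2, k3] as OpenCV has them; the pictures are not rectified), "world_to_cam" (4x4, takes a point from world to camera coordinates). Camera axes: x right, y up, looking along -z (the intrinsics and any distortion apply to the point x, -y, -z); pixel columns grow to the right and rows downward; lengths in m; the calibration is good to about 2 mm. A picture is of the moment at which its call begins. get_calibration takes no time and is no camera call.
- r.finish_job(): hands the job in, once; it reports no verdict.
The state is a dict: "t": time; "qpos": joint angles; "joint_vel": joint speeds; "tau": joint torques, N m; "tcp_pos": TCP position; "orientation": TCP orientation; "wrist_force": force on the tool from outside, world axes, zero at the start; "torque": the same for the moment, N m; "opening": finger opening in m.
Only numpy, scipy, OpenCV 4.12 (cv2) and the standard library are available. Lean on these libraries where they do the work, as an engineer would, in place of code of your own. Each camera call takes 0.05 s, during which the arm holds its last target. There are 200 camera calls.

### The job

Make the bead kiln ready for its next firing: gently lower its open lid until it is fully shut, then swing the brass turnbutton on the kiln's front over the lid as far as it goes, square across the lid's edge. After that, on the tilted round gauge, turn the black knob anticlockwise until the red peak pointer is fully back at its zero stop (the green post). Leave everything else on the table where it is.

Things in the scene. Friction and masses are not known exactly. Their poses are not given: they have to be found in the camera images.
- kiln: white bead kiln, an open-topped insulated box 220 (x) x 280 (y) mm, rim 120 mm high, fixed to the table. Origin under its centre; its -x side is the front, towards the robot. Lid hinge along the +x rim; turnbutton bracket on the front at (-132, +95) mm, top at 140 mm.
- lid (a joint): angle of the kiln lid in rad: 0 fully shut, grows as the front edge rises about the hinge on the far rim, up to 1.0. A friction hinge holds it where it is left.
- lid_hinge (a point): middle of the lid's hinge axis (along its y), at kiln (110, 0, 120) mm. Its frame turns with the lid: the lid plate, 220 x 280 x 20 mm, runs from here along -x and lies from z = 0 to 20 mm; shut, its top is 140 mm above the table.
- lid_handle (a point): centre of the dark wooden bar handle on the lid's top, at (-170, -35, 50) mm from lid_hinge in the lid's frame: a round bar 16 mm thick, 100 mm long along y, with two legs 42 mm either side of its centre.
- turnbutton (a joint): angle of the brass turnbutton in rad about a vertical axis: 0 parallel to the kiln's front edge (open), grows anticlockwise seen from above as it swings over the lid, stop at 1.571 (square across the edge, pointing to the kiln's +x); negative (to -0.6) swung out away from the kiln.
- button_pivot (a point): on the turnbutton's pivot axis at mid height (155 mm above the table). The turnbutton is a brass bar 16 mm wide and 20 mm high (145 to 165 mm above the table), reaching 85 mm from the pivot one way and 20 mm the other; a boss 26 mm across and 24 mm high surrounds the pivot. Its frame turns with the bar, whose long arm points along its -y.
- button_tip (a point): end of the long arm of the turnbutton at mid height, 85 mm from the pivot.
- gauge: blue round gauge on a dark stand, fixed to the table; drum 170 mm across and 60 mm thick, its white face leaning 35 deg from level towards the gauge's -x side (turned to the robot's right and partly away from it), face centre 105 mm above the table over the origin. Foot 170 x 150 mm.
- peak_knob (a joint): angle of the black reset knob and its red peak pointer in rad: 0 at the zero stop (green post, seen facing the dial 70 deg anticlockwise from its uppermost point); grows clockwise seen facing the dial, up to 3.6.
- knob_grip (a point): on the knob's axis, 38 mm out from the gauge's face. Its frame turns with the knob: z points out of the face (35 deg from vertical), x along the knob's bar towards the red pointer. The bar is 66 mm long, 16 mm thick and lies 12 to 48 mm out from the face, over a flat hub 40 mm across; pointer and green post (58 mm from the axis) stay within 11 mm of the face.
- rod_jar: steel jar, 68 mm across and 90 mm high, with coloured glass rods standing in it (170 mm high in all); origin under its centre; a bystander to be left where it is
- paddle: dark graphite paddle with a wooden handle lying flat, 190 mm long along its x axis, 20 mm high; a bystander to be left where it is
- pliers: red and black handled pliers lying flat, 150 mm long along their x axis, 16 mm high; a bystander to be left where it is
- bead_dish: blue ceramic dish of beads, 96 mm across, 26 mm high; origin under its centre; a bystander to be left where it is
- marver: dark steel plate 90 x 70 x 16 mm; a bystander to be left where it is
- release_jar: small jar with blue cap, 60 mm across, 75 mm high; origin under its centre; a bystander to be left where it is

How it is judged:
On the way, in this order (a step that is already met when the one before it is completed fails the run):
1. the kiln lid is fully shut (value of joint lid below 0.03 rad), for 0.2 s.
2. the turnbutton is turned fully across the shut lid (value of joint lid below 0.03 rad and value of joint turnbutton above 1.4 rad), for 0.2 s.
3. with the lid secured, the peak pointer is back at its zero stop (all of step 2 and value of joint peak_knob below 0.07 rad), for 0.2 s.
At the end, for the whole second after the job is handed in: The lid is shut (within 0.03 rad), the turnbutton lies square across its edge (joint above 1.4 rad), the red pointer is at the zero stop (knob within 0.07 rad of 0), and each bystander stands within 30 mm of where it was, not tipped (all of step 3 and distance of each of rod_jar, paddle, pliers, bead_dish, marver, release_jar from where it was at the start of the episode below 0.03 m and angle between each of rod_jar, paddle, pliers, bead_dish, marver, release_jar's own z axis and vertical below 0.2 rad); the robot touches nothing.
It fails at once if the lid is slammed (closing faster than 2.5 rad/s) (velocity of joint lid below -2.5 rad/s).
It fails at once if a bystander is pushed more than 50 mm away or knocked over (distance of any of rod_jar, paddle, pliers, bead_dish, marver, release_jar from where it was at the start of the episode above 0.05 m or angle between any of rod_jar, paddle, pliers, bead_dish, marver, release_jar's own z axis and vertical above 0.6 rad).
It also fails if it takes over 70 s, if anything falls off the work surface, if the arm or the gripper's body presses on something with over 40 N, if the wrist force passes 120 N, or if a joint passes its speed limit or range.

## Working session

There is one attempt and no reset: what is moved stays moved. The work goes in short steps, Python scripts to look and compute and a shell command to move; the robot and the scene stay as the last step left them, time stands still between calls to the robot, and variables do not carry over. Pictures are saved under pics/ and viewed, on a budget of 10 in all, crops included, one or two more only if the job needs it, and the job is handed in when it is done.

```bash
ls; mkdir -p pics
cat > h.py <<'E'
import numpy as np, cv2
from cell import r
from scipy.spatial.transform import Rotation as R
def cal(n):
    c=r.get_calibration(n); K=np.array([[c['fx'],0,c['cx']],[0,c['fy'],c['cy']],[0,0,1]]); return K,np.array(c['dist_coeffs'],float),np.array(c['world_to_cam'])
def cloud(n,dep):
    K,d,T=cal(n); h,w=dep.shape
    u,v=np.meshgrid(np.arange(w),np.arange(h)); p=cv2.undistortPoints(np.stack([u,v],-1).reshape(-1,1,2).astype(np.float64),K,d).reshape(h,w,2)
    c=np.stack([p[...,0]*dep,-p[...,1]*dep,-dep,np.ones_like(dep)],-1)
    P=(c@np.linalg.inv(T).T)[...,:3]; P[dep==0]=np.nan; return P
def proj(n,X):
    K,d,T=cal(n); X=np.atleast_2d(X); c=X@T[:3,:3].T+T[:3,3]; c=c*[1,-1,-1]
    return cv2.projectPoints(c,np.zeros(3),np.zeros(3),K,d)[0].reshape(-1,2)
def shot(n,name):
    im,dep=r.grab_frame(n); cv2.imwrite(f'pics/{name}.png',im[...,::-1]); np.savez(f'pics/{name}.npz',im=im,dep=dep); return im,dep,cloud(n,dep)
E
python3 - <<'E'
from h import *
for n in('top','side'):
    im,d,P=shot(n,n+'0'); T=cal(n)[2]; print(n,np.linalg.inv(T)[:3,3],(d>0).mean())
print(r.get_obs())
E
```

```text
pics
top [0.46265407 0.0916134  1.54328207] 0.99596875
side [ 0.45677629 -0.96057645  1.28253783] 0.9960546875
{'t': 0.1, 'qpos': array([ 1.33261744e+00,  3.53601415e-01,  1.63404941e+00, -6.64414278e-06,
        1.15520990e+00, -2.40466198e-03]), 'joint_vel': array([ 0.00054401, -0.00244665, -0.00140764,  0.00046957, -0.00055505,
        0.00162804]), 'tau': array([ 3.76668158e-04, -6.06353760e+01, -3.42820108e+01,  1.54266295e-04,
        3.96523959e-03,  2.12700535e-06]), 'tcp_pos': array([0.14592303, 0.60738294, 0.30322706]), 'orientation': array([-7.30689228e-05,  1.17612891e-01,  9.93059316e-01, -6.29818033e-04]), 'wrist_force': array([-0.54294092,  0.43450847, -0.42082629]), 'torque': array([-0.01460152,  0.02228936,  0.01600068]), 'opening': 0.08536701257333179}
```

View pics/top0.png

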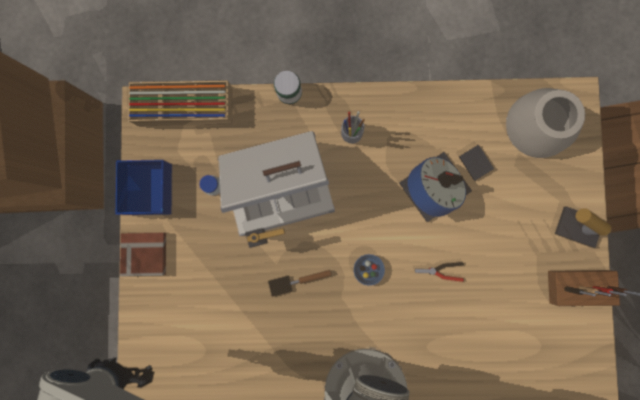

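View pics/side0.png

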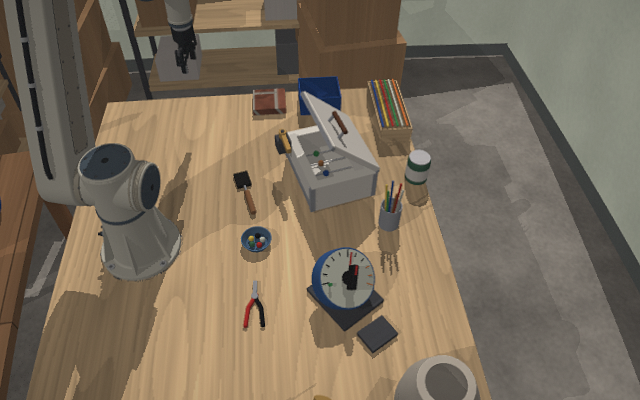

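The top view (up = +x, left = +y) shows the kiln at about (275,185) with its lid open. The handle is at (282,169), the brass button runs (255,237) to (285,232), the gauge face is at (443,187) and the knob at (450,180). The side view shows the red pointer near (351,258) and the green post near (330,290).

```bash
cat > m.py <<'E'
from h import *
def load(n): z=np.load(f'pics/{n}.npz'); return z['im'],z['dep'],cloud(n[:-1],z['dep'])
def plane(Q):
    for _ in range(5):
        c=np.median(Q,0) if _==0 else Q.mean(0); n=np.linalg.svd(Q-c,full_matrices=False)[2][2]; n*=np.sign(n[2]); e=(Q-c)@n; Q=Q[abs(e)<max(.002,1.5*e.std())]
    return c,n,e.std(),len(Q)
im,d,P=load('top0'); hsv=cv2.cvtColor(im,cv2.COLOR_RGB2HSV)
def roi(a,b,c,e): m=np.zeros(im.shape[:2],bool); m[b:e,a:c]=1; return m
H,S,V=[hsv[...,i].astype(int) for i in range(3)]
# lid plate
m=roi(228,150,318,190)&(S<40)&(V>100); c,n,s,k=plane(P[m]); print('lid',c,n,s,k,'tilt',np.arccos(n[2]))
ax=np.array([n[1],-n[0],0]);print('hinge yaw deg',np.degrees(np.arctan2(-n[1],-n[0]))) 
m=roi(255,155,312,185)&(S>70)&(H<15); Q=P[m]; 
hh=(Q-c)@n; Q=Q[hh>.025]; print('handle',Q.mean(0),Q.min(0),Q.max(0),len(Q), (Q-c).dot(n).max())
# brass
m=roi(245,225,292,248)&(H>12)&(H<30)&(S>110); Q=P[m]; Q=Q[(Q[:,2]>.13)&(Q[:,2]<.18)]; print('brass',len(Q),np.median(Q[:,2]),Q.min(0),Q.max(0))
b,l=cv2.fitLine(Q[:,:2].astype(np.float32),cv2.DIST_HUBER,0,.001,.001).reshape(2,2); t=(Q[:,:2]-l)@b; print(b,l,l+b*t.min(),l+b*t.max())
# gauge
m=roi(415,150,475,215)&(S<60)&(V>120); c,n,s,k=plane(P[m]); print('face',c,n,s,k,'tilt',np.degrees(np.arccos(n[2])),'dir',np.degrees(np.arctan2(n[1],n[0])))
G=P[roi(400,140,480,225)]; G=G[~np.isnan(G[:,0])]; e=(G-c)@n; 
K=G[(e>.03)&(e<.06)&(np.linalg.norm(G-c,axis=1)<.12)]; print('knob n',len(K),((K-c)@n).max(),K.mean(0))
F=G[abs(e)<.004]; F=F[np.linalg.norm(F-c,axis=1)<.1]; 
xr=np.cross([0,0,1],n); xr/=np.linalg.norm(xr); up=np.cross(n,xr)
q=np.c_[(F-c)@xr,(F-c)@up].astype(np.float32); cc,rad=cv2.minEnclosingCircle(q); print('face circle',c+cc[0]*xr+cc[1]*up,rad)
mr=roi(415,150,475,215)&(S>130)&((H<8)|(H>172)); Q=P[mr]; print('red',[( (p-c)@xr,(p-c)@up,(p-c)@n) for p in [Q.mean(0)]],len(Q))
q=np.c_[(K-c)@xr,(K-c)@up].astype(np.float32); print('knob rect',cv2.minAreaRect(q), 'circle c', cc)
E
python3 m.py
python3 - <<'E'
import cv2,numpy as np
a=cv2.imread('pics/side0.png'); b=cv2.imread('pics/top0.png')
A=cv2.resize(a[235:335,300:390],None,fx=4.4,fy=4.4,interpolation=3); B=cv2.resize(b[145:225,400:480],None,fx=5,fy=5,interpolation=3)
o=np.zeros((440,800,3),np.uint8); o[:440,:396]=A[:440]; o[:400,400:800]=B; cv2.imwrite('pics/crop.png',o)
E
```

```text
Traceback (most recent call last):
  File "m.py", line 11, in <module>
    m=roi(228,150,318,190)&(S<40)&(V>100); c,n,s,k=plane(P[m]); print('lid',c,n,s,k,'tilt',np.arccos(n[2]))
                                                   ~~~~~^^^^^^
  File "m.py", line 5, in plane
    c=np.median(Q,0) if _==0 else Q.mean(0); n=np.linalg.svd(Q-c,full_matrices=False)[2][2]; n*=np.sign(n[2]); e=(Q-c)@n; Q=Q[abs(e)<max(.002,1.5*e.std())]
                                               ~~~~~~~~~~~~~^^^^^^^^^^^^^^^^^^^^^^^^^
numpy.linalg.LinAlgError: SVD did not converge
```

View pics/crop.png

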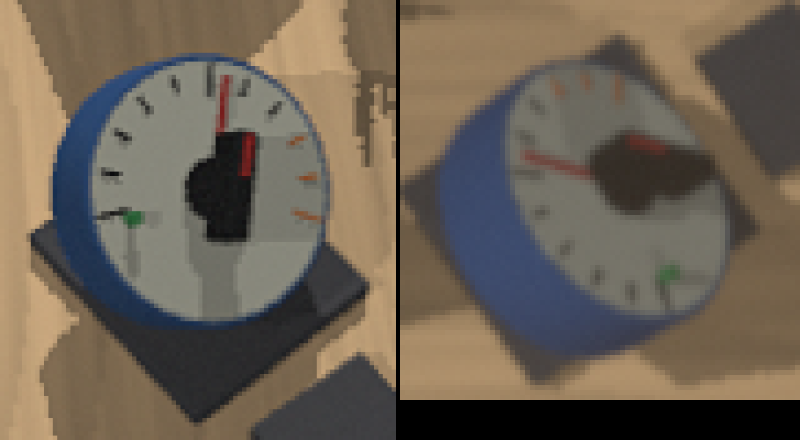

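The crop shows the pointer near the dial's top in the side view, with the green post to its left. The bar carries a red stripe on its pointer half.

```bash
sed -i 's/^def plane(Q):/&\n    Q=Q[~np.isnan(Q[:,0])]/' m.py; sed -i "s/Q=P\[mr\]/mr\&=~np.isnan(P[...,0]);Q=P[mr]/" m.py
cat >> m.py <<'E'
im,d,P=load('side0'); hsv=cv2.cvtColor(im,cv2.COLOR_RGB2HSV); H,S,V=[hsv[...,i].astype(int) for i in range(3)]
C=c+cc[0]*xr+cc[1]*up
base=roi(305,240,385,320)
f=base&(S<60)&(V>120); c2,n2,s2,k2=plane(P[f]); print('side face',c2,n2,s2,k2,np.degrees(np.arccos(n2[2])),np.degrees(np.arctan2(n2[1],n2[0])))
for nm,mm in(('red',(S>110)&((H<8)|(H>172))),('green',(S>90)&(H>40)&(H<85))):
    Q=P[base&mm]; e=(Q-C)@n
    for lo,hi in((0,.02),(.03,.06)):
        q=Q[(e>lo)&(e<hi)]
        if len(q): v=np.median(q,0)-C; print(nm,lo,len(q),v@xr,v@up,v@n,'cw from up deg',np.degrees(np.arctan2(v@xr,v@up)))
G=P[base]; e=(G-C)@n; K=G[(e>.04)&(e<.055)&(np.linalg.norm(G-C,axis=1)<.07)]; print('side knob',len(K),np.median((K-C)@n),cv2.minAreaRect(np.c_[(K-C)@xr,(K-C)@up].astype(np.float32)))
E
python3 m.py
```

```text
lid [0.64847121 0.25784377 0.21652546] [0.64962964 0.16308233 0.74255335] 0.0010754000115124475 2304 tilt 0.7339217948764114
hinge yaw deg -165.90774547776897
handle [0.64086696 0.220563   0.27754552] [0.62598943 0.17581957 0.27123936] [0.65580455 0.2660173  0.28524624] 149 0.040511708261050175
brass 217 0.16470055452032728 [0.45490762 0.22722657 0.13875823] [0.48697963 0.33384374 0.17706403]
[ 0.2077217 -0.978188 ] [0.47175604 0.27964887] [0.46027277 0.33372508] [0.48269193 0.22815036]Traceback (most recent call last):
  File "m.py", line 20, in <module>
    m=roi(415,150,475,215)&(S<60)&(V>120); c,n,s,k=plane(P[m]); print('face',c,n,s,k,'tilt',np.degrees(np.arccos(n[2])),'dir',np.degrees(np.arctan2(n[1],n[0])))
                                                   ~~~~~^^^^^^
  File "m.py", line 6, in plane
    c=np.median(Q,0) if _==0 else Q.mean(0); n=np.linalg.svd(Q-c,full_matrices=False)[2][2]; n*=np.sign(n[2]); e=(Q-c)@n; Q=Q[abs(e)<max(.002,1.5*e.std())]
                                               ~~~~~~~~~~~~~~~~~~~~~~~~~~~~~~~~~~~~~~~~~^^^
IndexError: index 2 is out of bounds for axis 0 with size 1
```

```bash
sed -i 's/m=roi(415,150,475,215)&(S<60)&(V>120)/m=roi(415,150,475,215)\&(S<50)\&(V>85)/; s/f=base&(S<60)&(V>120)/f=base\&(S<50)\&(V>85)/' m.py; python3 m.py | tail -14; python3 -c "
from m import *" >/dev/null 2>&1
python3 - <<'E'
import numpy as np,cv2
for n,p in(('top0',[(425,165),(430,195),(435,185),(440,205)]),('side0',[(330,265),(335,280),(365,290)])):
    im=np.load(f'pics/{n}.npz')['im'];h=cv2.cvtColor(im,cv2.COLOR_RGB2HSV);print([h[v,u] for u,v in p])
E
```

```text
hinge yaw deg -165.90774547776897
handle [0.64086696 0.220563   0.27754552] [0.62598943 0.17581957 0.27123936] [0.65580455 0.2660173  0.28524624] 149 0.040511708261050175
brass 217 0.16470055452032728 [0.45490762 0.22722657 0.13875823] [0.48697963 0.33384374 0.17706403]
[ 0.2077217 -0.978188 ] [0.47175604 0.27964887] [0.46027277 0.33372508] [0.48269193 0.22815036]
face [ 0.60833581 -0.22401929  0.11160512] [ 0.31501625 -0.47973801  0.8189116 ] 0.0010943159352500044 876 tilt 35.02401122948106 dir -56.709405446082584
knob n 160 0.053275928861161136 [ 0.62741989 -0.24645207  0.14290256]
face circle [ 0.61677141 -0.22740832  0.10637477] 0.08672391623258591
red [(np.float64(0.015649330370929023), np.float64(0.0040139500004990995), np.float64(0.04659700302001016))] 7
knob rect ((0.004404869861900806, -0.00916215404868126), (0.06624969840049744, 0.020404024049639702), 49.01982498168945) circle c (0.005191111471503973, -0.009113394655287266)
side face [ 0.61106096 -0.23674236  0.10510607] [ 0.31972994 -0.480536    0.81661369] 0.0012952924443337696 1124 35.25276633940446 -56.361752770214295
red 0 17 0.03011720770124514 0.0396745713237072 0.005378867237786697 cw from up deg 37.202353765880716
red 0.03 32 0.00528522638221455 0.009853775198707568 0.049629627023394574 cw from up deg 28.207579766176522
green 0 10 -0.06252856097574377 0.011452215114541878 0.010746895125406249 cw from up deg -79.62120837430632
side knob 161 0.048005022626907375 ((-0.006179125979542732, -0.0030195526778697968), (0.06517313420772552, 0.018252555280923843), 48.60716247558594)
[array([ 25,  28, 109], dtype=uint8), array([ 30,  20, 114], dtype=uint8), array([ 26,  31, 117], dtype=uint8), array([111,  36,  98], dtype=uint8)]
[array([ 30,  24, 139], dtype=uint8), array([ 33,  23, 136], dtype=uint8), array([ 30,  24, 136], dtype=uint8)]
```

Geometry agrees: kiln yaw 14.1°, lid 0.734 rad, button about 0. Hinge-to-lid-plane distance comes out at 20 mm as it should, and predicted vs seen handle agree within about 4 mm. The knob is about 111° from zero by both the bar and the pointer. Next I'll shut the lid with closed fingertips.

```bash
cat > k.py <<'E'
from h import *
Hg=np.array([.7223,.2808,.12]); yaw=np.radians(14.1); Rk=R.from_euler('z',yaw).as_matrix()
def kl(x,y,z): return Hg+Rk@np.array([x,y,z])   # kiln axes from hinge middle
GC=np.array([.615,-.230,.1055]); gn=np.array([.3174,-.480,.818]); gn/=np.linalg.norm(gn)
gx=np.cross([0,0,1],gn); gx/=np.linalg.norm(gx); gu=np.cross(gn,gx)
def tool():
    o=r.get_obs(); w,x,y,z=o['orientation']; return o,R.from_quat([x,y,z,w]).as_matrix()
def go(p,tip=.073,Rt=None):
    "tool-axis shift to bring the tip point to p; turn to Rt"
    o,M=tool(); c=o['tcp_pos']; 
    d=M.T@(np.array(p)-(c+tip*M[:,2])); print('tip now',(c+tip*M[:,2]).round(4),'shift',d.round(4),'F',o['wrist_force'].round(1))
    if Rt is not None: print('turn deg',np.degrees(R.from_matrix(M.T@Rt).as_rotvec()).round(2))
E
python3 -c "
from k import *
import math
o,M=tool();print(M.round(3))
go(kl(-.14,.045,.19))
for a in(.734,.5,.25,0): print(a,kl(-.19*math.cos(a)+.02*math.sin(a),.045,.19*math.sin(a)+.02*math.cos(a)).round(4))"
```

```text
[[-0.972  0.234 -0.   ]
 [ 0.234  0.972 -0.001]
 [-0.    -0.001 -1.   ]]
tip now [0.1459 0.6073 0.2302] shift [-0.4918 -0.2079 -0.0795] F [-0.5  0.4 -0.4]
0.734 [0.5875 0.2933 0.2621]
0.5 [0.5589 0.2862 0.2286]
0.25 [0.5376 0.2808 0.1864]
0 [0.5271 0.2782 0.14  ]
```

```bash
python3 -m inch '{"hand":[0,0,0,0,0,0,0,0,0,0],"xyz":[[0,0,-0.04],[0,0,-0.04],[-0.04,-0.017,0],[-0.04,-0.017,0],[-0.04,-0.017,0],[-0.04,-0.017,0],[-0.04,-0.017,0],[-0.04,-0.017,0],[-0.04,-0.017,0],[-0.04,-0.017,0]],"twist":[[0,0,0],[0,0,0],[0,0,0],[0,0,0],[0,0,0],[0,0,0],[0,0,0],[0,0,0],[0,0,0],[0,0,0]]}' 60
python3 -c "
from k import *
go(kl(-.14,.045,.16))"
```

```text
t: 1.1
tcp_pos: [0.4265, 0.3993, 0.3836]
orientation: [-0.0, 0.118, 0.993, -0.0]
wrist_force: [1.0, 0.8, -0.2]
opening: 0.0003
tip now [0.4265 0.3993 0.3106] shift [-0.1704 -0.0711  0.0306] F [ 1.   0.8 -0.2]
```

```bash
python3 -m inch '{"hand":[0,0,0,0,0,0],"xyz":[[-0.042,-0.018,0],[-0.042,-0.018,0],[-0.042,-0.018,0],[-0.042,-0.017,0],[0,0,0.015],[0,0,0]],"twist":[[0,0,0],[0,0,0],[0,0,0],[0,0,0],[0,0,0],[0,0,0]]}'
python3 -c "
from k import *
go(kl(-.19*.742+.0134,.045,.1421))
go(kl(-.19,.045,.02))"
```

```text
t: 1.7
tcp_pos: [0.5718, 0.2912, 0.3662]
orientation: [-0.002, 0.119, 0.993, -0.001]
wrist_force: [-1.0, -0.0, 0.4]
opening: 0.0001
tip now [0.5716 0.2911 0.2932] shift [-0.0152  0.0061  0.0311] F [-1.  -0.   0.4]
tip now [0.5716 0.2911 0.2932] shift [ 0.0397 -0.0227  0.1534] F [-1.  -0.   0.4]
```

```bash
python3 -m inch '{"hand":[0,0,0,0,0,0,0,0],"xyz":[[-0.013,0.005,0.012],[0,0,0.01],[0,0,0.008],[0.0065,-0.0034,0.0084],[0.0065,-0.0034,0.0084],[0.0065,-0.0034,0.0084],[0.0065,-0.0034,0.0084],[0,0,0]],"twist":[[0,0,0],[0,0,0],[0,0,0],[0,0,0],[0,0,0],[0,0,0],[0,0,0],[0,0,0]]}'
python3 -c "
from k import *
go(kl(-.19,.045,.02))"
```

```text
t: 2.5
tcp_pos: [0.5557, 0.2865, 0.3038]
orientation: [-0.001, 0.117, 0.993, -0.001]
wrist_force: [-0.2, -0.0, 0.0]
opening: -0.0
tip now [0.5555 0.2864 0.2308] shift [ 0.0255 -0.0144  0.0909] F [-0.2 -0.   0. ]
```

```bash
python3 -m inch '{"hand":[0,0,0,0,0,0],"xyz":[[0.005,-0.003,0.01],[0.005,-0.003,0.01],[0.004,-0.002,0.01],[0.003,-0.002,0.01],[0.003,-0.002,0.01],[0.003,-0.001,0.01]],"twist":[[0,0,0],[0,0,0],[0,0,0],[0,0,0],[0,0,0],[0,0,0]]}'
python3 -c "
from k import *
go(kl(-.19,.045,.02))
shot('side','side1')"
```

```text
t: 3.1
tcp_pos: [0.5317, 0.2795, 0.2442]
orientation: [-0.0, 0.118, 0.993, -0.0]
wrist_force: [0.9, 0.7, 1.9]
opening: 0.0002
tip now [0.5317 0.2795 0.1712] shift [ 0.0042 -0.0023  0.0312] F [0.9 0.7 1.9]
```

View pics/side1.png

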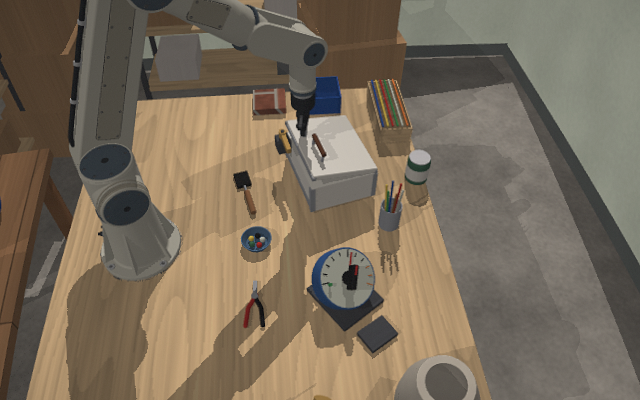

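The lid follows the fingertips at about (303,130) and is nearly shut. Continuing down to the stop.

```bash
python3 -m inch '{"hand":[0,0,0,0,0,0,0],"xyz":[[0.002,-0.001,0.008],[0.001,-0.001,0.008],[0,0,0.008],[0,0,0.006],[0,0,0.003],[0,0,0],[0,0,0]],"twist":[[0,0,0],[0,0,0],[0,0,0],[0,0,0],[0,0,0],[0,0,0],[0,0,0]]}'
python3 -c "
from k import *
go(kl(-.19,.045,.02))"
```

```text
t: 3.85
tcp_pos: [0.5285, 0.2785, 0.2126]
orientation: [-0.0, 0.118, 0.993, -0.0]
wrist_force: [-4.7, -1.9, 7.8]
opening: 0.0002
tip now [0.5284 0.2785 0.1396] shift [ 0.0013 -0.0006 -0.0004] F [-4.7 -1.9  7.8]
```

```bash
python3 -m inch '{"hand":[0,0,0,0,0,0],"xyz":[[0,0,0.003],[0,0,0],[0,0,-0.02],[0,0,-0.03],[0,0,-0.03],[0,0,0]],"twist":[[0,0,0],[0,0,0],[0,0,0],[0,0,0],[0,0,0],[0,0,0]]}'
python3 -c "
from k import *
o,M=tool(); pv=kl(-.242,.095,.03)
w=lambda t,o,rho=.06: pv+Rk@np.array([rho*np.sin(t)-o*np.cos(t),-rho*np.cos(t)-o*np.sin(t),0])
go(w(0,.038))
W=[w(0,.038)]+[w(t,.02) for t in np.radians(np.arange(0,91,7.5))]+[w(np.pi/2,.016)]
for a,b in zip(W,W[1:]): print((M.T@(b-a)).round(4))"
```

```text
t: 4.45
tcp_pos: [0.5308, 0.2796, 0.2935]
orientation: [0.003, 0.118, 0.993, 0.002]
wrist_force: [0.3, 1.1, -0.1]
opening: -0.0005
tip now [0.5312 0.2798 0.2205] shift [ 0.0792 -0.0535  0.0698] F [ 0.3  1.1 -0.1]
[-0.0159  0.0083  0.0001]
[-0.0081  0.0019  0.0001]
[-0.0078  0.0029  0.0001]
[-0.0073  0.0039  0.0001]
[-0.0067  0.0048  0.0001]
[-0.0061  0.0056  0.0001]
[-0.0053  0.0064  0.0001]
[-0.0044  0.007   0.0001]
[-0.0034  0.0075  0.0001]
[-0.0024  0.0079  0.0001]
[-0.0014  0.0082  0.    ]
[-0.0003  0.0083  0.    ]
[0.0008 0.0082 0.    ]
[0.0019 0.0035 0.    ]
```

```bash
python3 -m inch '{"hand":[0,0,0,0,0,0],"xyz":[[0.04,-0.027,0],[0.04,-0.027,0],[0,0,0.035],[0,0,0.03],[0,0,0.004],[0,0,0]],"twist":[[0,0,0],[0,0,0],[0,0,0],[0,0,0],[0,0,0],[0,0,0]]}'
python3 -c "
from k import *
go(kl(-.242-.038,.035,.03))
im,d,P=shot('top','top1')
cv2.imwrite('pics/c1.png',cv2.resize(im[130:260,200:350,::-1],None,fx=4,fy=4))"
```

```text
t: 5.05
tcp_pos: [0.4381, 0.2446, 0.2196]
orientation: [-0.001, 0.118, 0.993, -0.001]
wrist_force: [-0.9, 0.1, 0.4]
opening: 0.0001
tip now [0.438  0.2445 0.1466] shift [-0.0036  0.0029 -0.0034] F [-0.9  0.1  0.4]
```

View pics/c1.png

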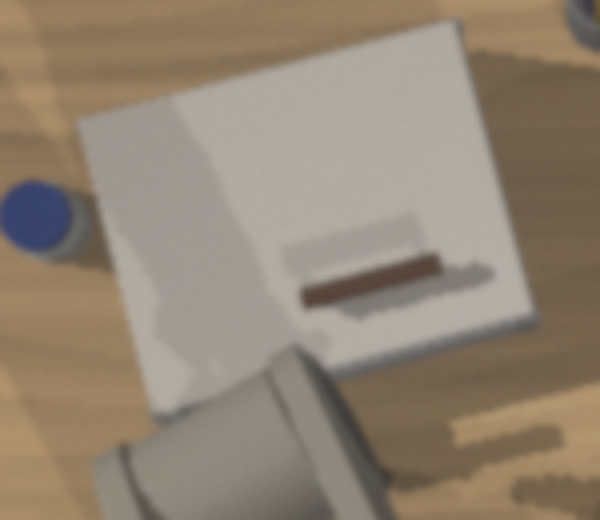

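The lid lies flat, and the arm hides the button. Raising 3 mm and sweeping along the arc.

```bash
python3 -m inch '{"hand":[0,0,0,0,0,0,0,0,0,0],"xyz":[[-0.004,0.003,-0.004],[-0.008,0.004,0],[-0.008,0.004,0],[-0.008,0.002,0],[-0.008,0.003,0],[-0.007,0.004,0],[-0.007,0.005,0],[-0.006,0.0055,0],[-0.005,0.0065,0],[0,0,0]],"twist":[[0,0,0],[0,0,0],[0,0,0],[0,0,0],[0,0,0],[0,0,0],[0,0,0],[0,0,0],[0,0,0],[0,0,0]]}'
python3 -c "
from k import *
go(kl(-.182,.075,.03))"
```

```text
t: 6.1
tcp_pos: [0.5074, 0.2673, 0.2243]
orientation: [0.001, 0.118, 0.993, 0.0]
wrist_force: [-0.4, 1.0, -0.2]
opening: -0.0001
tip now [0.5075 0.2673 0.1513] shift [-0.0097  0.0454  0.0014] F [-0.4  1.  -0.2]
```

```bash
python3 -m inch '{"hand":[0,0,0,0,0,0,0,0],"xyz":[[-0.0045,0.007,0],[-0.0035,0.0075,0],[-0.0025,0.008,0],[-0.0015,0.008,0],[0,0.008,0],[0.001,0.008,0],[0.002,0.003,0],[0,0,0]],"twist":[[0,0,0],[0,0,0],[0,0,0],[0,0,0],[0,0,0],[0,0,0],[0,0,0],[0,0,0]]}'
python3 -c "
from k import *
go(kl(-.182,.075,.03))"
```

```text
t: 6.9
tcp_pos: [0.5269, 0.3054, 0.2239]
orientation: [0.0, 0.116, 0.993, -0.008]
wrist_force: [5.0, -43.5, 11.8]
opening: -0.0003
tip now [0.5268 0.3042 0.1509] shift [0.0004 0.005  0.0008] F [  5.  -43.5  11.8]
```

```bash
python3 -m inch '{"hand":[0,0,0,0,0,0,0,0,0,0],"xyz":[[0,-0.004,0],[0,-0.008,0],[0,-0.005,-0.04],[0,0,-0.05],[0,0,-0.05],[0.03,-0.04,-0.03],[0.03,-0.04,0],[0.03,-0.04,0],[0.03,-0.04,0],[0,0,0]],"twist":[[0,0,0],[0,0,0],[0,0,0],[0,0,0],[0,0,0],[0,0,0],[0,0,0],[0,0,0],[0,0,0],[0,0,0]]}'
cat > chk.py <<'E'
from k import *; import sys
im,d,P=shot('top',sys.argv[1]); hsv=cv2.cvtColor(im,cv2.COLOR_RGB2HSV); H,S,V=[hsv[...,i].astype(int) for i in range(3)]
X=(P-Hg)@Rk; m=(abs(X[...,1])<.13)&(X[...,0]<-.02)&(X[...,0]>-.13)&(abs(X[...,2]-.02)<.02); q=X[m]
A=np.c_[q,np.ones(len(q))]; s=np.linalg.lstsq(A[:,[0,1,3]],q[:,2],rcond=None)[0]; print('lid slope rad',-s[0],s[1],'top z',.12+np.median(q[:,2]))
m=(H>12)&(H<30)&(S>110)&(X[...,2]>.033)&(X[...,2]<.05)&(X[...,0]<-.12)&(X[...,0]>-.33)&(abs(X[...,1])<.2); q=X[m][:,:2].astype(np.float32); print('brass n',len(q))
if len(q)>20: b=cv2.fitLine(q,cv2.DIST_HUBER,0,.001,.001).ravel(); print('dir kiln',b,q.min(0),q.max(0))
cv2.imwrite('pics/%s_c.png'%sys.argv[1],cv2.resize(im[130:260,200:500,::-1],None,fx=2.6,fy=2.6))
E
python3 chk.py top2
```

```text
t: 7.9
tcp_pos: [0.3699, 0.1707, 0.3901]
orientation: [-0.0, 0.118, 0.993, -0.0]
wrist_force: [0.4, 0.1, -0.0]
opening: 0.0003
lid slope rad -0.0035883096115130273 0.001935125994872118 top z 0.13948405565350008
brass n 158
dir kiln [ 0.9999909   0.00426459 -0.21144491  0.09113091] [-0.2613005   0.07910386] [-0.16033377  0.10244109]
```

View pics/top2_c.png

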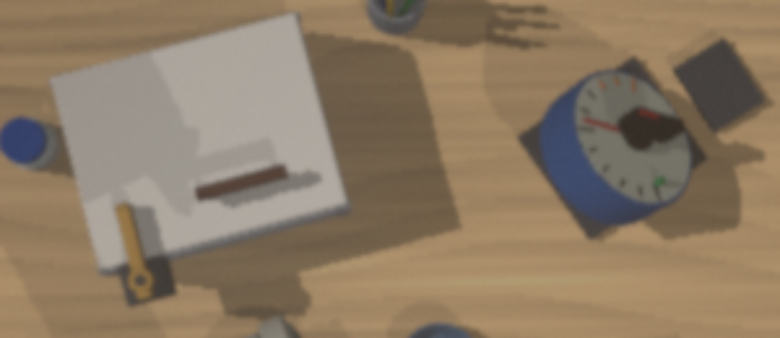

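The lid is flat at 0.139 m and the button lies along kiln +x within 0.3°. On to the gauge: first carry over it, then tilt and align.

```bash
cat >> k.py <<'E'
def Rknob(deg):  # bar direction: math angle deg from gx towards gu
    a=np.radians(deg); b=np.cos(a)*gx+np.sin(a)*gu; z=-gn; y=-np.cross(gn,b); x=np.cross(y,z); return np.stack([x,y,z],1)
E
python3 -m inch '{"hand":[0,0,0,0.06,0.06,0.06,0.06,0.06,0.06,0.06],"xyz":[[-0.015,-0.046,0],[-0.015,-0.046,0],[-0.036,-0.034,0],[-0.036,-0.034,0],[-0.036,-0.034,0],[-0.036,-0.034,0],[-0.036,-0.034,0],[-0.036,-0.034,0],[-0.036,-0.034,0],[0,0,0]],"twist":[[0,0,0],[0,0,0],[0,0,0],[0,0,0],[0,0,0],[0,0,0],[0,0,0],[0,0,0],[0,0,0],[0,0,0]]}'
python3 -c "
from k import *
o,M=tool();print(o['qpos'],Rknob(49).round(3))
go([.676,-.322,.33],tip=0,Rt=Rknob(49))"
```

```text
t: 8.95
tcp_pos: [0.5751, -0.2181, 0.3888]
orientation: [0.001, 0.119, 0.993, -0.001]
wrist_force: [0.2, 0.1, -0.8]
opening: 0.06
[-3.64582382e-01  2.69954793e-01  1.55880582e+00 -8.84830447e-04
  1.31076202e+00 -1.69670571e+00] [[ 0.207  0.925 -0.317]
 [ 0.877 -0.031  0.48 ]
 [ 0.434 -0.377 -0.818]]
tip now [ 0.5751 -0.2181  0.3888] shift [-0.1225 -0.077   0.0591] F [ 0.2  0.1 -0.8]
turn deg [-0.6  38.51 81.01]
```

```bash
python3 -m inch '{"hand":[0.06,0.06,0.06,0.06,0.06,0.06,0.06,0.06,0.06,0.06],"xyz":[[0,0,0],[0,0,0],[0,0,0],[0,0,0],[0,0,0],[0,0,0],[0,0,0],[0,0,0],[0,0,0],[0,0,0]],"twist":[[0,3.2,6.75],[0,3.2,6.75],[0,3.2,6.75],[0,3.2,6.75],[0,3.2,6.75],[0,3.2,6.75],[0,3.2,6.75],[0,3.2,6.75],[0,3.2,6.75],[0,3.2,6.75]]}'
python3 -m inch '{"hand":[0.06,0.06,0.06,0.06],"xyz":[[0,0,0],[0,0,0],[0,0,0],[0,0,0]],"twist":[[0,3.2,6.75],[0,3.2,6.75],[0,0,0],[0,0,0]]}'
python3 -c "
from k import *
o,M=tool();print(o['qpos'])
go(GC+gn*.098,tip=.054,Rt=Rknob(49))"
```

```text
t: 9.95
tcp_pos: [0.5726, -0.2132, 0.3895]
orientation: [-0.259, 0.639, 0.723, 0.031]
wrist_force: [0.4, 0.4, -0.3]
opening: 0.06
t: 10.35
tcp_pos: [0.5718, -0.2137, 0.3895]
orientation: [-0.299, 0.715, 0.631, 0.036]
wrist_force: [0.3, -0.5, -0.4]
opening: 0.0598
[-0.47931102  0.51253534  1.30748931  0.28475081  1.86561265 -0.34782928]
tip now [ 0.5542 -0.1882  0.3453] shift [-0.1282  0.1482  0.0586] F [ 0.3 -0.5 -0.4]
turn deg [-0.48  0.48  0.17]
```

```bash
python3 -m inch '{"hand":[0.06,0.06,0.06,0.06,0.06,0.06,0.06,0.06],"xyz":[[-0.026,0.03,0],[-0.026,0.03,0],[-0.026,0.03,0],[-0.026,0.03,0],[-0.024,0.028,0],[0,0,0.02],[0,0,0.01],[0,0,0]],"twist":[[0,0,0],[0,0,0],[0,0,0],[0,0,0],[0,0,0],[0,0,0],[0,0,0],[0,0,0]]}'
python3 -c "
from k import *
go(GC+gn*.038,tip=.054,Rt=Rknob(49))
im,d,P=shot('side','side3')
o=cv2.resize(im[170:340,270:420,::-1],None,fx=3.5,fy=3.5); 
for e in(-.033,.033):
  a=proj('side',GC+gn*.048+e*(np.cos(np.radians(49))*gx+np.sin(np.radians(49))*gu))[0]; cv2.circle(o,(int((a[0]-270)*3.5),int((a[1]-170)*3.5)),3,(255,0,255),-1)
cv2.imwrite('pics/s3.png',o)"
```

```text
t: 11.15
tcp_pos: [0.6714, -0.3148, 0.2529]
orientation: [-0.301, 0.715, 0.63, 0.035]
wrist_force: [0.8, 0.1, 0.5]
opening: 0.06
tip now [ 0.6536 -0.2892  0.2088] shift [-0.0003  0.0023  0.0871] F [0.8 0.1 0.5]
turn deg [-0.62  0.4   0.09]
```

View pics/s3.png

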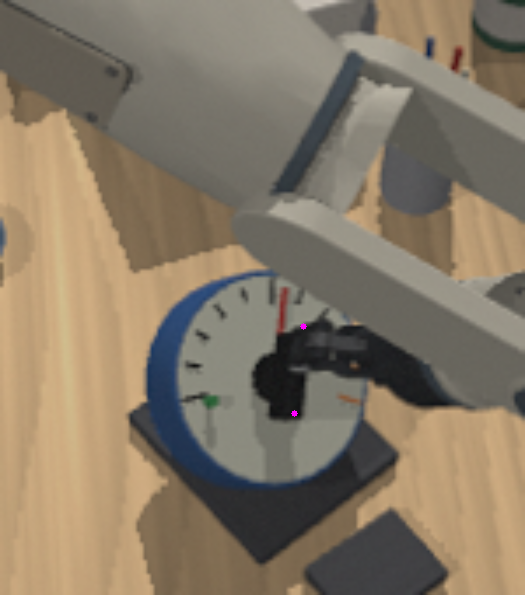

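Bar ends project about 4 mm right of the visible bar, which is within what the open fingers take. Moving in.

```bash
sed -i 's/^GC=np.array(\[.615,-.230,.1055\])/GC=np.array([.614,-.2308,.1052])/' k.py; python3 -m inch '{"hand":[0.06,0.06,0.06,0.06,0.06,0.06],"xyz":[[-0.001,0.002,0.03],[0,0.001,0.03],[0,0,0.012],[0,0,0.01],[0,0,0.004],[0,0,0]],"twist":[[0,0,0],[0,0,0],[0,0,0],[0,0,0],[0,0,0],[0,0,0]]}'
python3 -c "
from k import *
go(GC+gn*.038,tip=.054,Rt=Rknob(49))"
python3 -m inch '{"hand":[0.03,0.01,0.01,0.01],"xyz":[[0,0,0],[0,0,0],[0,0,0],[0,0,0]],"twist":[[0,0,0],[0,0,0],[0,0,0],[0,0,0]]}' 20
python3 -c "
from k import *
go(GC+gn*.038,tip=.054,Rt=Rknob(49))"
```

```text
t: 11.8
tcp_pos: [0.6465, -0.2767, 0.1826]
orientation: [-0.299, 0.716, 0.63, 0.036]
wrist_force: [-0.3, -0.6, -0.4]
opening: 0.0596
tip now [ 0.6289 -0.2511  0.1384] shift [ 0.0003 -0.0018  0.0037] F [-0.3 -0.6 -0.4]
turn deg [-0.43  0.43 -0.  ]
t: 12.2
tcp_pos: [0.6453, -0.2769, 0.1831]
orientation: [-0.301, 0.716, 0.629, 0.035]
wrist_force: [-7.0, -0.5, 7.8]
opening: 0.0154
tip now [ 0.6275 -0.2513  0.139 ] shift [ 0.0006 -0.0004  0.0037] F [-7.  -0.5  7.8]
turn deg [-0.61  0.39 -0.05]
```

```bash
python3 -m inch '{"hand":[0.01,0.01,0.01,0.01,0.01,0.01],"xyz":[[0,-0.0015,0],[0,0,0],[0,0,0],[0,0,0],[0,0,0],[0,0,0]],"twist":[[0,0,0],[0,0,-8],[0,0,-8],[0,0,-8],[0,0,-8],[0,0,0]]}'
python3 -c "
from k import *
o,M=tool();print('F tool',(M.T@o['wrist_force']).round(1),'T',(M.T@o['torque']).round(2),o['qpos'].round(2))
go(GC+gn*.038,tip=.054,Rt=Rknob(160))"
```

```text
t: 12.8
tcp_pos: [0.6447, -0.2769, 0.1833]
orientation: [-0.278, 0.513, 0.804, 0.117]
wrist_force: [-2.6, -1.8, 5.2]
opening: 0.0157
F tool [ 2.4 -3.6 -4.2] T [ 0.1  -0.04 -0.08] [-0.51  0.83  1.2   0.26  1.67 -0.99]
tip now [ 0.627  -0.2514  0.1391] shift [0.0005 0.0004 0.0037] F [-2.6 -1.8  5.2]
turn deg [ -0.59  -0.34 -78.75]
```

Turning easily, forces low. Continue.

```bash
python3 -m inch '{"hand":[0.01,0.01,0.01,0.01,0.01,0.01,0.01,0.01,0.01],"xyz":[[0,-0.0005,0],[0,0,0],[0,0,0],[0,0,0],[0,0,0],[0,0,0],[0,0,0],[0,0,0],[0,0,0]],"twist":[[0,0,-8],[0,0,-8],[0,0,-8],[0,0,-8],[0,0,-8],[0,0,-8],[0,0,-8],[0,0,-8],[0,0,0]]}'
python3 -c "
from k import *
o,M=tool();print('F tool',(M.T@o['wrist_force']).round(1),'T',(M.T@o['torque']).round(2),o['qpos'].round(2))
go(GC+gn*.038,tip=.054,Rt=Rknob(160))"
```

```text
t: 13.7
tcp_pos: [0.6441, -0.2775, 0.1831]
orientation: [-0.174, 0.01, 0.953, 0.246]
wrist_force: [-3.2, -5.0, 4.9]
opening: 0.0158
F tool [ 5.  -2.4 -5.3] T [ 0.45  0.38 -0.06] [-0.51  0.83  1.2   0.26  1.67 -2.11]
tip now [ 0.6265 -0.252   0.1389] shift [-0.0007  0.0013  0.0037] F [-3.2 -5.   4.9]
turn deg [ -0.33  -0.56 -14.93]
```

```bash
python3 -m inch '{"hand":[0.01,0.01,0.01,0.01,0.01],"xyz":[[0,0,0],[0,0,0],[0,0,0],[0,0,0],[0,0,0]],"twist":[[0,0,-6],[0,0,-5],[0,0,-4],[0,0,-3],[0,0,0]]}'
python3 -c "
from k import *
o,M=tool();print('F tool',(M.T@o['wrist_force']).round(1),'T',(M.T@o['torque']).round(2),o['qpos'].round(2))
go(GC+gn*.038,tip=.054,Rt=Rknob(160))"
```

```text
t: 14.2
tcp_pos: [0.6442, -0.2777, 0.183]
orientation: [-0.134, -0.136, 0.944, 0.27]
wrist_force: [-2.0, -4.9, 5.6]
opening: 0.0155
F tool [ 4.5 -0.6 -6.3] T [0.49 0.46 0.99] [-0.51  0.83  1.2   0.26  1.67 -2.41]
tip now [ 0.6265 -0.2521  0.1388] shift [-0.001   0.0013  0.0037] F [-2.  -4.9  5.6]
turn deg [-0.26 -0.59  2.71]
```

The z torque jumped to 1 Nm, so the stop is reached. One more small nudge, then release and withdraw straight out.

```bash
python3 -m inch '{"hand":[0.01,0.01,0.01],"xyz":[[0,0,0],[0,0,0],[0,0,0]],"twist":[[0,0,-3],[0,0,0],[0,0,0]]}'
python3 -c "
from k import *
o,M=tool();print('T',(M.T@o['torque']).round(2))
go(GC+gn*.038,tip=.054,Rt=Rknob(160))"
python3 -m inch '{"hand":[0.06,0.06,0.06,0.06,0.06,0.06,0.06,0.06],"xyz":[[0,0,0],[0,0,0],[0,0,0],[0,0,-0.02],[0,0,-0.04],[0,0,-0.04],[0,0,-0.04],[0,0,-0.04]],"twist":[[0,0,0],[0,0,1],[0,0,0],[0,0,0],[0,0,0],[0,0,0],[0,0,0],[0,0,0]]}'
python3 -c "
from k import *
o,M=tool()
for w in([.0,0,.05],[-.05,0,0],[0,-.05,0]): print((M.T@np.array(w)).round(4))"
```

```text
t: 14.5
tcp_pos: [0.6444, -0.2776, 0.183]
orientation: [-0.127, -0.16, 0.94, 0.273]
wrist_force: [-0.0, -5.6, 5.7]
opening: 0.0158
T [0.46 0.25 1.5 ]
tip now [ 0.6269 -0.252   0.1388] shift [-0.0008  0.0012  0.0038] F [-0.  -5.6  5.7]
turn deg [-0.25 -0.56  5.61]
t: 15.3
tcp_pos: [0.7035, -0.3622, 0.331]
orientation: [-0.129, -0.154, 0.941, 0.273]
wrist_force: [1.0, 0.2, 0.2]
opening: 0.0602
[ 0.0079  0.0277 -0.0409]
[0.046  0.011  0.0163]
[ 0.018  -0.0402 -0.0237]
```

```bash
python3 -m inch '{"hand":[0.06,0.06,0.06,0.06,0.06,0.06,0.06],"xyz":[[0.008,0.028,-0.041],[0.008,0.028,-0.041],[0.038,-0.0175,-0.0045],[0.038,-0.0175,-0.0045],[0.038,-0.0175,-0.0045],[0.038,-0.0175,-0.0045],[0,0,0]],"twist":[[0,0,0],[0,0,0],[0,0,0],[0,0,0],[0,0,0],[0,0,0],[0,0,0]]}'
python3 chk.py top4
python3 -c "
from k import *
im,d,P=shot('side','side4')
a=cv2.resize(im[220:345,290:400,::-1],None,fx=3.5,fy=3.5); b=cv2.resize(np.load('pics/top4.npz')['im'][:,100:620,::-1],(520,400)); o=np.zeros((438,385+400,3),np.uint8); o[:a.shape[0],:385]=a; b=cv2.resize(b,(400,308)); o[:308,385:]=b; cv2.imwrite('pics/f.png',o)
hsv=cv2.cvtColor(im,cv2.COLOR_RGB2HSV); H,S,V=[hsv[...,i].astype(int) for i in range(3)]
G=P-GC; e=G@gn; x=G@gx;y=G@gu; near=(np.hypot(x,y)<.08)
for nm,mm in(('red',(S>110)&((H<8)|(H>172))),('green',(S>90)&(H>40)&(H<85))):
  for lo,hi in((0,.02),(.03,.06)):
    m=near&mm&(e>lo)&(e<hi); print(nm,lo,m.sum(),np.median(x[m]),np.median(y[m]))
m=near&(e>.04)&(e<.055); print(cv2.minAreaRect(np.c_[x[m],y[m]].astype(np.float32)))
"
```

```text
t: 16.0
tcp_pos: [0.5806, -0.4852, 0.4295]
orientation: [-0.129, -0.151, 0.941, 0.273]
wrist_force: [0.3, -0.4, 0.0]
opening: 0.06
lid slope rad -0.0005526041923896988 0.001193732187383209 top z 0.1393942862151346
brass n 158
dir kiln [ 1.0000000e+00  7.9816986e-05 -2.1069150e-01  9.1322154e-02] [-0.2613543   0.07976671] [-0.1603983   0.10312777]
red 0 0 nan nan
red 0.03 0 nan nan
green 0 0 nan nan
green 0.03 0 nan nan
((0.0, 0.0), (0.0, 0.0), 0.0)
  return _methods._mean(a, axis=axis, dtype=dtype,
  ret = ret.dtype.type(ret / rcount)
```

View pics/f.png

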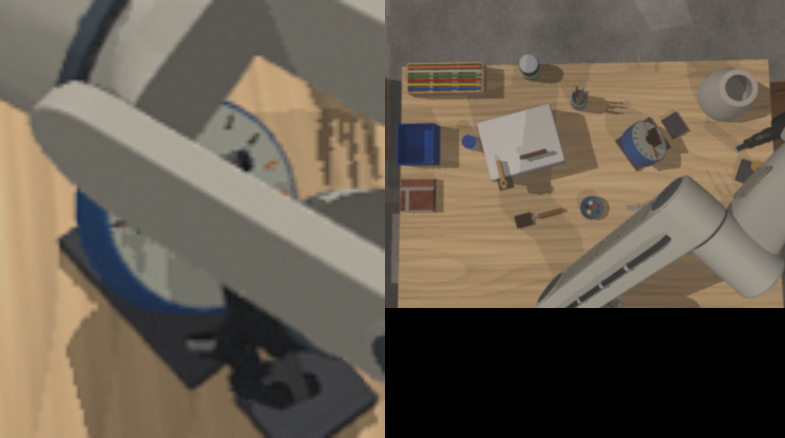

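The arm hides the gauge in the side view. I'll move it clear towards the left.

```bash
python3 -m inch '{"hand":[0.06,0.06,0.06,0.06,0.06,0.06,0.06,0.06,0.06,0.06],"xyz":[[0.002,0.04,0.028],[0.002,0.04,0.028],[0.002,0.04,0.028],[0.002,0.04,0.028],[0.002,0.04,0.028],[0.002,0.04,0.028],[0.002,0.04,0.028],[0.002,0.04,0.028],[0.002,0.04,0.028],[0,0,0]],"twist":[[0,0,0],[0,0,0],[0,0,0],[0,0,0],[0,0,0],[0,0,0],[0,0,0],[0,0,0],[0,0,0],[0,0,0]]}'
cat > f.py <<'E'
from k import *
im,d,P=shot('side','side5'); it=shot('top','top5')[0]
a=cv2.resize(im[220:345,290:400,::-1],None,fx=3.5,fy=3.5); b=it[:,100:620,::-1]; o=np.zeros((438,385+400,3),np.uint8); o[:a.shape[0],:385]=a; b=cv2.resize(b,(400,308)); o[:308,385:]=b; cv2.imwrite('pics/f2.png',o)
hsv=cv2.cvtColor(im,cv2.COLOR_RGB2HSV); H,S,V=[hsv[...,i].astype(int) for i in range(3)]
G=P-GC; e=G@gn; x=G@gx;y=G@gu; near=(np.hypot(x,y)<.08)
for nm,mm in(('red',(S>110)&((H<8)|(H>172))),('green',(S>90)&(H>40)&(H<85))):
  for lo,hi in((0,.02),(.03,.06)):
    m=near&mm&(e>lo)&(e<hi)
    if m.any(): print(nm,lo,m.sum(),np.median(x[m]),np.median(y[m]))
m=near&(e>.04)&(e<.055); print(cv2.minAreaRect(np.c_[x[m],y[m]].astype(np.float32)))
E
python3 f.py
```

```text
t: 17.1
tcp_pos: [0.4041, -0.0742, 0.4263]
orientation: [-0.13, -0.156, 0.94, 0.274]
wrist_force: [0.4, -0.6, -0.5]
opening: 0.0599
red 0 20 -0.04764352388065858 0.015989633497527196
red 0.03 29 -0.019575665495353823 0.00557246785125807
green 0 9 -0.057704020617341464 0.013560470687526105
((-0.002517569810152054, -0.0010655838996171951), (0.016013192012906075, 0.06988056004047394), 70.32715606689453)
```

View pics/f2.png

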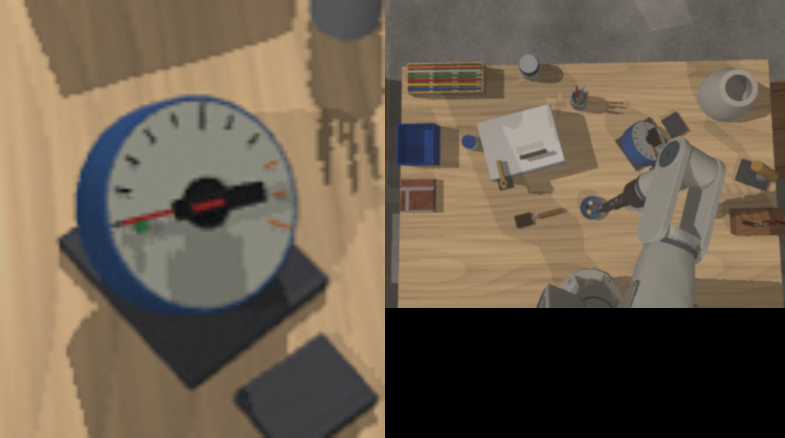

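The bar is at 160.3° against 160° for zero, and the pointer lies over the green post (about (142,226) in the crop). The tool is free in the air, so I'm handing in.

```bash
python3 -c "
from h import *
a,b=np.load('pics/top0.npz')['im'].astype(int),np.load('pics/top5.npz')['im'].astype(int)
for n,(u,v) in dict(rod=(352,128),paddle=(300,283),marver=(477,162),rel=(209,184)).items(): print(n,abs(a-b)[v-14:v+14,u-14:u+14].mean())
a,b=np.load('pics/side0.npz')['im'].astype(int),np.load('pics/side5.npz')['im'].astype(int)
for n,(u,v) in dict(pliers=(254,305),dish=(256,240)).items(): print(n,abs(a-b)[v-14:v+14,u-14:u+14].mean())
print(r.finish_job())"
```

```text
rod 1.8354591836734695
paddle 2.066751700680272
marver 1.2011054421768708
rel 10.455357142857142
pliers 0.9732142857142857
dish 1.2057823129251701
the job is handed in; nothing more can be done
None
```

I shut the kiln lid, swung the turnbutton across it, turned the gauge knob back to its zero stop, and handed the job in at about 17 s of the 70 s allowed. The hand-in reports no verdict.

- **Lid:** I pressed it down slowly with closed fingertips until it met the stop. The last check put its slope at about 0.001 rad and its top at 0.139 m; it should be 0.140 m.
- **Turnbutton:** I pushed it round to its stop with about 44 N on the fingers. It then measured 90° within about 0.3°, square across the lid's edge.
- **Knob:** I gripped the bar and turned it about 111° anticlockwise until the torque rose at the stop. The bar then measured 160.3° in the side view, against 160° for zero, and the pointer lay at the green post.
- **Bystanders:** Before and after pictures barely differ at the rod jar, paddle, pliers, dish and marver.
- **Odd reading:** The release jar's patch changed more (10 grey levels against 1–2 for the others). I think that is the lid and its shadow beside it, since the arm never went near the jar and it appears in the same place in the pictures. I did not measure its position separately.
- **Camera disagreement:** The top and side views put the knob's axis up to about 6 mm apart. I used a compromise, and the forces during the turn stayed below 10 N.

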